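Clear the pin rack and sort beech pins by length

ROBOT

A 6-joint arm with a two-finger parallel gripper is mounted at the origin on the work surface. World frame = base frame: x ahead of the robot, y to its left, z up, the work surface at z = 0. Lengths are in m, angles in rad, forces in N, time in s.
With the tool pointing down it reaches from about 0.375 to 0.9 m from the base axis. Payload 3.1 kg.
Tool frame: the origin (TCP) lies between the finger pads; the fingertips stand 19 mm ahead of it and the grasp point (between the pads) is the TCP; z points along the fingers, y is the line along which they close (so a half turn about z gives the same grasp; the last joint's range is limited). The gripper opens to 87 mm and grips with 3 to 60 N. Pads are 19 mm wide; open, the fingers measure 117 mm over their backs; the gripper's body (75 mm by 190 mm) begins 51 mm behind the grasp point.
Start: joints at [1.165, 0.527, 1.433, -0, 1.181, -0.178], TCP at [0.141, 0.609, 0.242] pointing down, gripper open.
Joint ranges: [-3.08, 3.08], [-0.75, 2.2], [0.22, 2.44], [-1.43, 4.57], [0, 2.65], [-2.85, 2.85]. Speed limits (rad/s): [2.79, 2.79, 3.14, 3.14, 3.14, 3.14].

INTERFACE

Orientations are given as a unit quaternion [x, y, z, w].
In Python, from rig import telemetry, viewer, hand_in gives the robot as it stands. The module is installed in compiled form; this text tells all that it offers.
- The arm moves only by the shell command python3 -m creep 'ROWS' [FORCE]. ROWS is JSON, a list of rows, each an object with "translation": the shift along the tool's x, y, z in mm, a list of three; "roll": the turn about the tool's z in degrees; "gripper": the finger opening in mm, from 0 to 87. In form: [{"translation": [tx, ty, tz], "roll": roll, "gripper": gripper}, ...]. A call has 1 to 5 rows; each row is the pose to reach, as a shift and turn from the pose commanded when the call began, along the tool's axes at that moment; what a row does not reach only later rows make up. A row lasts 1/12 s, in which the tool goes at most 41.7 mm and 7.16 degrees, less where a joint would pass 70% of its speed; a pose out of reach is approached as far as the arm can. A call with a gripper value outside its range is refused whole. The fingers move at their own pace and stop on an object; FORCE is the grip in N (left out, the last holds). Time passes only in rows, so rows that repeat a pose let the fingers close. It gives the time, the measured TCP pose, the force, the opening and the grip force at its end, in the units of the state.
- telemetry.get_obs(): the state, without advancing time (a new reading comes with each control period).
- viewer.camera(name): name is "scene" or "top"; returns the picture (480x640x3 uint8, blue, green, red); there is no depth.
- viewer.camera_info(name): a dict with "intrinsics" (3x3 intrinsics, pixels), "rvec" (rotation vector, rad) and "tvec" (3), from world to camera coordinates, as OpenCV has them. Camera axes: x right, y down, z forward; pixel columns grow to the right and rows downward; lengths in m; the calibration is good to about 2 mm. A picture is of the moment at which its call begins. camera_info takes no time and is no camera call.
- hand_in(): hands the job in; it is judged then, once.
Trained networks look in the newest picture that a camera, given by its name, has taken for a name from the list of things; names that differ only in an ending like _2 or _b are one class to them, and where a whole thing is asked for, a point or a joint stands for the part that bears it (a point fixed in the world has none). Each returns a list of dicts, best first, with "p" (0 to 1); they miss things now and then, are a little off and sometimes report something else, mostly with a low value. They report only what shows in the picture. A call takes as long as a camera call.
- viewer.recognise(camera, thing): "bbox" ([left, top, width, height] in pixels, round what is visible of it).
The state is a dict: "time": time; "q": joint angles; "joint_velocities": joint speeds; "joint_torque": joint torques, N m; "position": TCP position; "tool_rot": TCP orientation; "ft_force": force on the tool from outside, world axes, zero at the start; "moment": the same for the moment, N m; "grip_width": finger opening in m; "grip_force": force on a finger pad.
Only numpy, scipy, OpenCV 4.12 (cv2) and the standard library are available. Lean on these libraries where they do the work, as an engineer would, in place of code of your own. Each camera call takes 0.05 s, during which the arm holds its last target. There are 200 camera calls.

TASK

First hold the red sanding block and sweep the three wood offcuts off the grooved rack into the dustpan at its end, touching them only with the block, and stand the block back down on the bench on its cork sole. Then lay each of the three pins from the green mat gently (not dropped) in the groove that holds the sample pin of the same length, leaving the samples and the other things on the bench where they are.

Things in the scene. Friction and masses are not known exactly. Their poses are not given: they have to be found in the camera images.
- rack: brown sorting board, fixed, 164 (x) by 270 (y) by 24 mm high, flat top; three grooves (the rows) run its full length along its own y. Origin: centre of the underside. Sample pins lie towards its -y end, centred at y = -90 mm; the offcuts lie at y = 46 to 115 mm; the dustpan is at its +y end, y = 135 mm
- row_a (a point): top face level, middle of the rack's groove at its x = -52 mm. Each groove is 12 mm wide, 10 mm deep, square-edged: a 20 mm pin rests on the two edges with its axis 8 mm above the board's top (32 mm above the bench)
- row_b (a point): top face level, middle of the rack's groove at its x = 0, same shape
- row_c (a point): top face level, middle of the rack's groove at its x = +52 mm, same shape
- dustpan: blue dustpan, fixed, against the rack's +y end and square with it; 220 (x) by 120 (y) mm, open towards the rack, its floor 21 mm below the board's top; walls 28 to 45 mm high on the other three sides, black handle 110 mm long beyond its +y side. Origin: centre of the underside, axes as the rack's
- block: red sanding block with a cork sole, loose, 150 (x) by 45 (y) by 50 mm high, 0.13 to 0.24 kg, standing flat on the bench at the robot's right; origin: centre of its underside. Gripped from above across the 45 mm (its y)
- sample_short: the short sample pin already lying in one of the rows: loose round beech pin, 20 mm diameter, 40 mm long, its axis along the groove; origin at its middle, own x along the pin (it may be rolled about x). Marks the short row; which row it is varies
- sample_medium: the medium sample pin already lying in one of the rows: loose round beech pin, 20 mm diameter, 60 mm long, its axis along the groove; origin at its middle, own x along the pin (it may be rolled about x). Marks the medium row; which row it is varies
- sample_long: the long sample pin already lying in one of the rows: loose round beech pin, 20 mm diameter, 80 mm long, its axis along the groove; origin at its middle, own x along the pin (it may be rolled about x). Marks the long row; which row it is varies
- pin_short: short beech pin lying loose on the flat green mat (2 mm thick) on the bench: 20 mm diameter, 40 mm long, 10 g; origin at its middle (12 mm above the bench), own x along the pin. It rolls if pushed sideways
- pin_medium: medium beech pin lying loose on the flat green mat (2 mm thick) on the bench: 20 mm diameter, 60 mm long, 14 g; origin at its middle (12 mm above the bench), own x along the pin. It rolls if pushed sideways
- pin_long: long beech pin lying loose on the flat green mat (2 mm thick) on the bench: 20 mm diameter, 80 mm long, 18 g; origin at its middle (12 mm above the bench), own x along the pin. It rolls if pushed sideways
- chip0: loose wood offcut, 28 by 26 by 10 mm, 10 g, lying flat on the rack's top across the rows; origin: centre of its underside
- chip1: loose wood offcut, 28 by 26 by 10 mm, 10 g, lying flat on the rack's top across the rows; origin: centre of its underside
- chip2: loose wood offcut, 28 by 26 by 10 mm, 10 g, lying flat on the rack's top across the rows; origin: centre of its underside
- glasses_case: grey glasses case, loose bystander, 65 by 160 by 45 mm, on the bench; origin: centre of underside
- pencil_tin: white and blue pencil tin, loose bystander, 75 by 185 by 33 mm, beyond the rack; origin: centre of underside
- try_square: try square, loose bystander, wood stock 100 by 25 by 18 mm with a flat steel blade 150 mm long, between the rack and the robot; origin: centre of the stock's underside

How it is judged:
On the way, in this order (a step that is already met when the one before it is completed fails the run):
1. all three offcuts are in the dustpan and no pin has yet been taken from the mat (x of chip0 in the frame of dustpan between -0.108 and 0.108 m and y of chip0 in the frame of dustpan between -0.06 and 0.06 m and height (world z) of each of chip0, chip1, chip2 below 0.035 m and x of chip1 in the frame of dustpan between -0.108 and 0.108 m and y of chip1 in the frame of dustpan between -0.06 and 0.06 m and x of chip2 in the frame of dustpan between -0.108 and 0.108 m and y of chip2 in the frame of dustpan between -0.06 and 0.06 m and distance of each of pin_short, pin_medium, pin_long from where it was at the start of the episode below 0.05 m), for 0.2 s.
2. the block stands on the bench on its sole, let go, and no pin has yet been taken from the mat (height (world z) of block below 0.008 m and angle between block's own z axis and vertical below 0.1 rad and contact force between the fingers and block below 0.1 N and distance of each of pin_short, pin_medium, pin_long from where it was at the start of the episode below 0.05 m), for 0.2 s.
3. all three pins lie in the rows of their lengths (((x of sample_short in the frame of rack between -0.057 and -0.047 m and x of pin_short in the frame of rack between -0.057 and -0.047 m) or (x of sample_short in the frame of rack between -0.005 and 0.005 m and x of pin_short in the frame of rack between -0.005 and 0.005 m) or (x of sample_short in the frame of rack between 0.047 and 0.057 m and x of pin_short in the frame of rack between 0.047 and 0.057 m)) and ((x of sample_medium in the frame of rack between -0.057 and -0.047 m and x of pin_medium in the frame of rack between -0.057 and -0.047 m) or (x of sample_medium in the frame of rack between -0.005 and 0.005 m and x of pin_medium in the frame of rack between -0.005 and 0.005 m) or (x of sample_medium in the frame of rack between 0.047 and 0.057 m and x of pin_medium in the frame of rack between 0.047 and 0.057 m)) and ((x of sample_long in the frame of rack between -0.057 and -0.047 m and x of pin_long in the frame of rack between -0.057 and -0.047 m) or (x of sample_long in the frame of rack between -0.005 and 0.005 m and x of pin_long in the frame of rack between -0.005 and 0.005 m) or (x of sample_long in the frame of rack between 0.047 and 0.057 m and x of pin_long in the frame of rack between 0.047 and 0.057 m)) and y of pin_short in the frame of rack between -0.13 and 0.13 m and z of pin_short in the frame of rack between 0.026 and 0.038 m and angle between the x axis of each of pin_short, pin_medium, pin_long and the y axis of rack, either way round below 0.1 rad and y of pin_medium in the frame of rack between -0.13 and 0.13 m and z of pin_medium in the frame of rack between 0.026 and 0.038 m and y of pin_long in the frame of rack between -0.13 and 0.13 m and z of pin_long in the frame of rack between 0.026 and 0.038 m), for 0.2 s.
At the end, for the whole second after the job is handed in: Each pin rests in the groove of its length's sample, directly on the board: within 5 mm of the centre line, parallel within 0.1 rad, its middle 5 mm inside the board's ends. Samples in their rows, all offcuts in the dustpan, the block on the bench on its sole (8 mm, 0.1 rad). All at rest (all of step 3 and x of chip0 in the frame of dustpan between -0.108 and 0.108 m and y of chip0 in the frame of dustpan between -0.06 and 0.06 m and height (world z) of each of chip0, chip1, chip2 below 0.035 m and x of chip1 in the frame of dustpan between -0.108 and 0.108 m and y of chip1 in the frame of dustpan between -0.06 and 0.06 m and x of chip2 in the frame of dustpan between -0.108 and 0.108 m and y of chip2 in the frame of dustpan between -0.06 and 0.06 m and height (world z) of block below 0.008 m and angle between block's own z axis and vertical below 0.1 rad and linear speed of each of pin_short, pin_medium, pin_long, block, chip0, chip1, chip2 below 0.02 m/s); the robot touches nothing.
It fails at once if the fingers or the arm touch an offcut (over 1 N) (contact force between any of the fingers, the arm and chip0 above 1 N or contact force between any of the fingers, the arm and chip1 above 1 N or contact force between any of the fingers, the arm and chip2 above 1 N).
It fails at once if a pin is dropped or thrown (moves faster than 0.7 m/s while not held, a fall of about 25 mm) ((contact force between the fingers and pin_short below 0.05 N and linear speed of pin_short above 0.7 m/s) or (contact force between the fingers and pin_medium below 0.05 N and linear speed of pin_medium above 0.7 m/s) or (contact force between the fingers and pin_long below 0.05 N and linear speed of pin_long above 0.7 m/s)).
It fails at once if a sample pin is moved more than 20 mm (distance of any of sample_short, sample_medium, sample_long from where it was at the start of the episode above 0.02 m).
It fails at once if the glasses case, pencil tin or try square is moved more than 30 mm (distance of any of glasses_case, pencil_tin, try_square from where it was at the start of the episode above 0.03 m).
It also fails if it takes over 72 s, if anything falls off the work surface, if the arm or the gripper's body presses on something with over 40 N, if the wrist force passes 120 N, or if a joint passes its speed limit or range.

## Working session

There is one attempt and no reset: what is moved stays moved. The work goes in short steps, Python scripts to look and compute and a shell command to move; the robot and the scene stay as the last step left them, time stands still between calls to the robot, and variables do not carry over. Pictures are saved under pics/ and viewed, at most 10 in all, crops included, and the job is handed in when it is done.

```bash
mkdir -p pics; cat > h.py <<'E'
import numpy as np, cv2
from scipy.spatial.transform import Rotation as R
from rig import telemetry, viewer, hand_in
def cam(n):
    i=viewer.camera_info(n); return np.array(i["intrinsics"],float),cv2.Rodrigues(np.array(i["rvec"],float))[0],np.array(i["tvec"],float).ravel()
def unproj(n,uv,z):
    K,Rm,t=cam(n); d=Rm.T@np.linalg.inv(K)@np.array([uv[0],uv[1],1.]); c=-Rm.T@t
    return c+d*(z-c[2])/d[2]
def proj(n,p):
    K,Rm,t=cam(n); q=K@(Rm@np.asarray(p,float)+t); return q[:2]/q[2]
E
python3 - <<'E'
from h import *
for n in("top","scene"):
    im=viewer.camera(n); cv2.imwrite(f"pics/{n}0.png",im)
    K,Rm,t=cam(n); print(n,K[0,0],(-Rm.T@t).round(3),im.shape)
for th in ["rack","dustpan","block","sample_short","sample_medium","sample_long","pin_short","pin_medium","pin_long","chip0","glasses_case","pencil_tin","try_square"]:
    print(th,[(round(d["p"],2),[int(x) for x in d["bbox"]]) for d in viewer.recognise("top",th)[:4]])
print(telemetry.get_obs())
E
```

```text
top 540.687508168997 [ 3.780e-01 -1.000e-03  1.309e+00] (480, 640, 3)
scene 440.03595001050485 [1.266 0.314 0.562] (480, 640, 3)
rack [(0.7, [221, 183, 111, 64])]
dustpan [(0.84, [128, 168, 95, 91]), (0.49, [136, 290, 63, 54])]
block [(0.97, [482, 218, 28, 58])]
sample_short [(0.66, [391, 244, 31, 11]), (0.61, [304, 187, 15, 9]), (0.38, [393, 272, 27, 15])]
sample_medium [(0.75, [301, 210, 24, 8]), (0.28, [219, 181, 115, 69])]
sample_long [(0.59, [294, 230, 34, 14]), (0.16, [221, 181, 113, 69])]
pin_short [(0.5, [404, 211, 21, 11])]
pin_medium [(0.65, [394, 275, 27, 9]), (0.41, [215, 181, 114, 64])]
pin_long [(0.74, [393, 245, 31, 9])]
chip0 [(0.71, [244, 230, 12, 11]), (0.45, [229, 187, 12, 16])]
glasses_case []
pencil_tin [(0.85, [337, 126, 75, 32])]
try_square [(0.72, [282, 281, 76, 41]), (0.6, [245, 227, 10, 13]), (0.37, [134, 292, 66, 55])]
{'time': 0.75, 'q': array([ 1.16448204e+00,  5.27470203e-01,  1.43267823e+00, -1.30500640e-06,
        1.18143895e+00, -1.78512717e-01]), 'joint_velocities': array([-0.00144253, -0.00045463,  0.00117676, -0.00096446, -0.00042383,
       -0.00048036]), 'joint_torque': array([-4.12805184e-04, -4.39915538e+01, -1.76962334e+01,  6.34593889e-02,
        5.02927112e-02, -4.01751251e-06]), 'position': array([0.1411187 , 0.6088384 , 0.24157367]), 'tool_rot': array([1.13654418e-01, 9.93520344e-01, 2.34741290e-06, 1.33709959e-06]), 'ft_force': array([-0.44060164, -0.00422605, -0.17235952]), 'moment': array([ 0.02408899,  0.0499153 , -0.06738528]), 'grip_force': 0.0, 'grip_width': 0.08698891740109826}
```

View pics/top0.png

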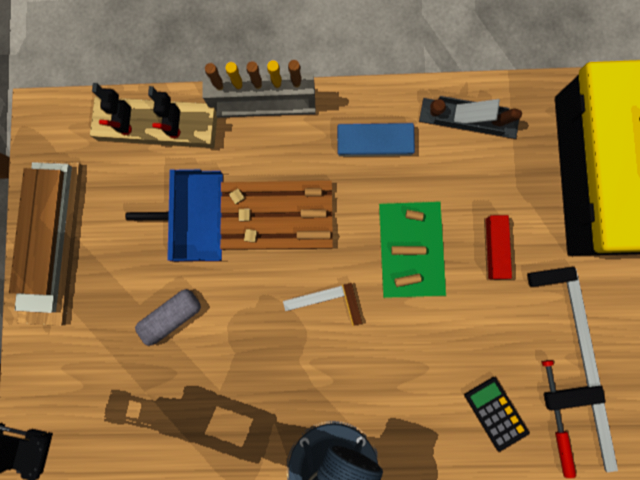

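View pics/scene0.png

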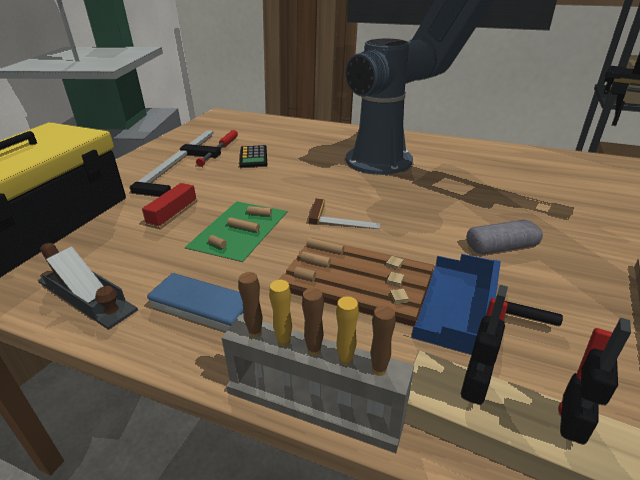

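The top view shows the rack at (220–332, 182–250) with the dustpan to its left, samples short/medium/long in the top/middle/bottom grooves, the block at (499, 247), and pins short/long/medium from top to bottom on the mat. Next I measure precisely.

```bash
cat > m.py <<'E'
from h import *
def seg(im,box,lo,hi,amin=30,S=4):
    x,y,w,h=box; c=cv2.resize(im[y:y+h,x:x+w],None,fx=S,fy=S,interpolation=cv2.INTER_CUBIC)
    m=cv2.inRange(cv2.cvtColor(c,cv2.COLOR_BGR2HSV),lo,hi)
    out=[]
    for k in cv2.findContours(m,cv2.RETR_EXTERNAL,cv2.CHAIN_APPROX_NONE)[0]:
        if cv2.contourArea(k)<amin*S*S: continue
        b=cv2.boxPoints(cv2.minAreaRect(k)); out.append((b+.5)/S-.5+[x,y])
    return out
def rect(n,b,z):
    P=np.array([unproj(n,q,z)[:2] for q in b]); e1=P[1]-P[0]; e2=P[2]-P[1]
    l,s=(e1,e2) if np.linalg.norm(e1)>np.linalg.norm(e2) else (e2,e1)
    a=np.degrees(np.arctan2(l[1],l[0]))%180
    return (P.mean(0)*1000).round(1),(np.linalg.norm(l)*1000).round(1),(np.linalg.norm(s)*1000).round(1),round(a,1)
E
python3 - <<'E'
from m import *
im=cv2.imread("pics/top0.png")
hsv=cv2.cvtColor(im,cv2.COLOR_BGR2HSV)
for nm,(u,v) in dict(pin=(408,250),mat=(400,230),samp=(312,213),rack=(280,203),chip=(244,214),groove=(275,213),block=(499,247),wood=(350,180)).items(): print(nm,hsv[v,u])
V=cv2.resize(im[160:310,120:520],None,fx=2,fy=2,interpolation=cv2.INTER_CUBIC)
def draw(bs,o=(120,160)):
    for b in bs: cv2.polylines(V,[np.int32(((b-o)+.5)*2)],True,(255,0,255),1)
for nm,box,lo,hi,z,a in [("pins",(385,205,54,85),(5,60,90),(28,255,255),.012,30),("samp",(285,184,47,62),(10,60,140),(28,175,255),.032,20),("chips",(222,184,50,62),(10,40,160),(30,175,255),.034,20),
   ("block",(475,200,45,90),(0,170,60),(5,255,255),.05,100),("mat",(370,195,85,110),(45,100,30),(75,255,255),.002,300),("rack",(222,170,125,90),(4,150,40),(12,255,175),.024,100)]:
    bs=seg(im,box,lo,hi,a); draw(bs)
    for b in bs: print(nm,*rect("top",b,z),b.mean(0).round(1))
cv2.imwrite("pics/c1.png",V)
E
```

```text
pin [ 16 158 184]
mat [ 68 219 134]
samp [ 16 154 190]
rack [ 14 192 154]
chip [ 20 129 186]
groove [ 11 194  63]
block [  2 249 173]
wood [ 16 157 149]
pins [ 433.3 -190.7] 62.9 19.1 100.6 [407.8 279.8]
pins [ 504.6 -195.9] 82.4 18.7 88.4 [408.6 250. ]
pins [ 589.6 -213.6] 41.9 19.2 77.1 [414.4 214.8]
samp [546.4  32.3] 78.8 14.4 88.3 [312.9 234.4]
samp [599.2  31.3] 59.4 16.4 88.2 [312.8 212.5]
samp [650.5  30. ] 38.1 13.3 87.1 [312.7 191.5]
chips [548.7 183.7] 29.3 26.2 170.3 [249.5 235.1]
chips [599.7 197.6] 28.6 24.8 179.4 [243.5 214.2]
chips [645.1 215.8] 28.5 26.9 30.4 [235.8 195.9]
block [ 502.8 -397.1] 149.4 54.4 179.0 [498.3 246.9]
mat [ 508.  -205.7] 229.6 152.7 179.4 [412.1 249.4]
rack [548.8 121.5] 95.3 15.8 88.3 [275.9 234.9]
rack [598.7 122.6] 120.0 12.4 88.9 [275.1 214.4]
rack [651.1 125. ] 146.6 13.0 89.4 [273.8 193.1]
```

View pics/c1.png

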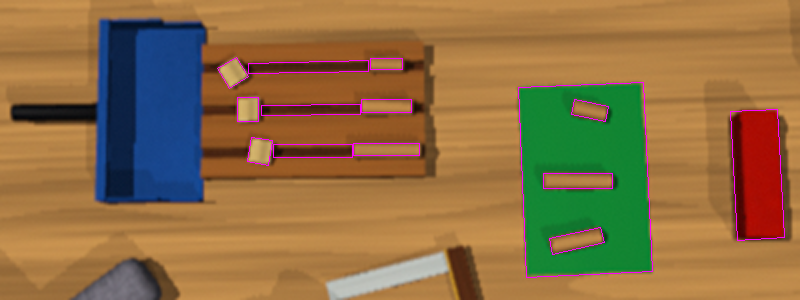

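The segmented lengths (41.9/62.9/82.4 for the pins, 38/59/79 for the samples, 52 mm groove spacing, block 149) match the sizes given. That puts the rack centre at about (601, 121) mm with yaw about -1.4°, and the block at about (503, -402). I'm moving to the block now.

```bash

python3 -m creep '[{"translation":[-31,-25,0],"roll":-6,"gripper":87},{"translation":[-63,-50,0],"roll":-12,"gripper":87},{"translation":[-94,-75,0],"roll":-12,"gripper":87},{"translation":[-126,-100,0],"roll":-12,"gripper":87},{"translation":[-157,-124,0],"roll":-12,"gripper":87}]'
python3 -m creep '[{"translation":[-25,-31,0],"roll":0,"gripper":87},{"translation":[-50,-62,0],"roll":0,"gripper":87},{"translation":[-75,-93,0],"roll":0,"gripper":87},{"translation":[-100,-124,0],"roll":0,"gripper":87},{"translation":[-125,-155,0],"roll":0,"gripper":87}]'
```

```text
time: 1.17
position: [0.2668, 0.4511, 0.2417]
tool_rot: [0.009, 1.0, 0.0, 0.0]
ft_force: [1.2, -0.1, -0.4]
grip_width: 0.0871
grip_force: 0.0
time: 1.58
position: [0.3892, 0.2937, 0.2419]
tool_rot: [0.009, 1.0, 0.0, 0.0]
ft_force: [0.2, 0.2, 0.5]
grip_width: 0.0872
grip_force: 0.0
```

```bash

python3 -m creep '[{"translation":[-36,-198,0],"roll":0,"gripper":87},{"translation":[-36,-198,0],"roll":0,"gripper":87},{"translation":[-36,-198,0],"roll":0,"gripper":87},{"translation":[-36,-198,0],"roll":0,"gripper":87},{"translation":[-36,-198,0],"roll":0,"gripper":87}]'
python3 -m creep '[{"translation":[-36,-198,0],"roll":0,"gripper":87},{"translation":[-36,-198,0],"roll":0,"gripper":87},{"translation":[-36,-198,0],"roll":0,"gripper":87},{"translation":[-36,-198,0],"roll":0,"gripper":87},{"translation":[-36,-198,0],"roll":0,"gripper":87}]' | tail -5
python3 -m creep '[{"translation":[-36,-198,0],"roll":0,"gripper":87},{"translation":[-36,-198,0],"roll":0,"gripper":87},{"translation":[-36,-198,0],"roll":0,"gripper":87},{"translation":[-36,-198,0],"roll":0,"gripper":87},{"translation":[-36,-198,0],"roll":0,"gripper":87}]'
python3 -m creep '[{"translation":[-9,-50,0],"roll":0,"gripper":87},{"translation":[-18,-100,40],"roll":0,"gripper":87},{"translation":[-18,-100,80],"roll":0,"gripper":87},{"translation":[-18,-100,100],"roll":0,"gripper":87},{"translation":[-18,-100,100],"roll":0,"gripper":87}]'
python3 - <<'E'
from m import *
im=viewer.camera("top"); cv2.imwrite("pics/t2.png",im)
o=telemetry.get_obs(); print(o["time"],o["position"],R.from_quat(o["tool_rot"]).as_matrix()[:2,1])
c=viewer.camera("scene"); cv2.imwrite("pics/s2.png",cv2.resize(c[120:280,80:300],None,fx=3,fy=3))
# predicted block top corners in scene
E
```

```text
time: 2.0
position: [0.4208, 0.0942, 0.2419]
tool_rot: [0.01, 1.0, -0.0, 0.0]
ft_force: [0.7, 0.3, -0.3]
grip_width: 0.0871
grip_force: 0.0
position: [0.4534, -0.105, 0.242]
tool_rot: [0.01, 1.0, -0.001, 0.001]
ft_force: [0.8, 0.2, 0.3]
grip_width: 0.0872
grip_force: 0.0
time: 2.83
position: [0.4856, -0.3039, 0.2418]
tool_rot: [0.01, 1.0, -0.001, 0.001]
ft_force: [1.0, -0.1, -0.1]
grip_width: 0.0869
grip_force: 0.0
time: 3.25
position: [0.4976, -0.3995, 0.1323]
tool_rot: [0.011, 1.0, 0.006, -0.005]
ft_force: [-0.8, 1.6, -1.2]
grip_width: 0.0871
grip_force: 0.0
3.3 [ 0.49862716 -0.39906692  0.13617741] [0.02008684 0.99975733]
```

View pics/s2.png

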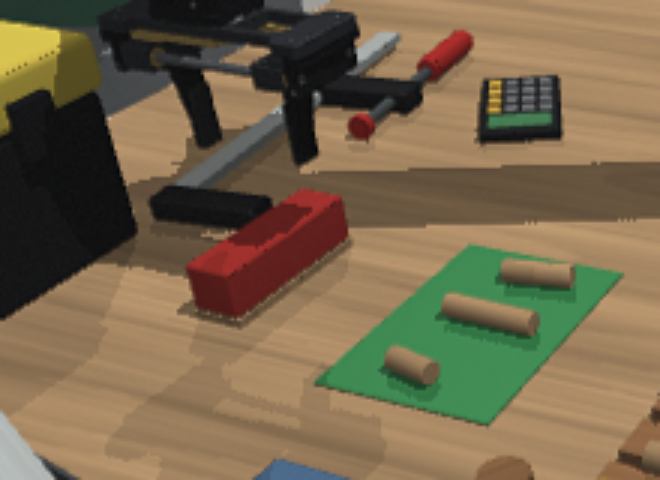

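The scene crop shows the fingers above the block; its top corners sit at crop pixels (187,270), (240,285) and (345,205). I check these against the top-view estimate.

```bash
python3 - <<'E'
from h import *
for u,v in [(187,268),(240,284),(346,203),(297,190)]: print((unproj("scene",(u/3+80-.33,v/3+120-.33),.05)*1000).round(0))
o=telemetry.get_obs(); print(o["time"],o["position"])
E
```

```text
[ 583. -418.   50.]
[ 588. -362.   50.]
[ 444. -366.   50.]
[ 438. -422.   50.]
3.35 [ 0.50034316 -0.39985016  0.13971237]
```

```bash

python3 -m creep '[{"translation":[-5,0,30],"roll":0,"gripper":87},{"translation":[-5,0,60],"roll":0,"gripper":87},{"translation":[-5,0,85],"roll":0,"gripper":87},{"translation":[-5,0,100],"roll":0,"gripper":87},{"translation":[-5,0,100],"roll":0,"gripper":87}]' 
python3 -m creep '[{"translation":[0,0,0],"roll":0,"gripper":60},{"translation":[0,0,0],"roll":0,"gripper":50},{"translation":[0,0,0],"roll":0,"gripper":30},{"translation":[0,0,0],"roll":0,"gripper":30},{"translation":[0,0,0],"roll":0,"gripper":30}]' 40
python3 -m creep '[{"translation":[0,0,0],"roll":0,"gripper":30},{"translation":[0,0,0],"roll":0,"gripper":30},{"translation":[0,0,0],"roll":0,"gripper":30},{"translation":[0,0,0],"roll":0,"gripper":30},{"translation":[0,0,0],"roll":0,"gripper":30}]' 40
```

```text
time: 3.77
position: [0.5065, -0.3995, 0.042]
tool_rot: [0.009, 1.0, 0.001, -0.0]
ft_force: [-0.4, 0.8, -0.1]
grip_width: 0.0869
grip_force: 0.0
time: 4.18
position: [0.507, -0.4015, 0.0431]
tool_rot: [0.009, 1.0, -0.001, 0.001]
ft_force: [0.1, -0.1, -1.2]
grip_width: 0.0616
grip_force: 0.0
time: 4.6
position: [0.5066, -0.4016, 0.042]
tool_rot: [0.009, 1.0, -0.001, 0.0]
ft_force: [0.2, -0.1, 3.7]
grip_width: 0.0447
grip_force: 40.0
```

```bash

python3 -m creep '[{"translation":[0,0,-25],"roll":0,"gripper":30},{"translation":[0,0,-60],"roll":0,"gripper":30},{"translation":[0,0,-80],"roll":0,"gripper":30},{"translation":[-6,35,-80],"roll":0,"gripper":30},{"translation":[-12,70,-80],"roll":0,"gripper":30}]'
python3 -m creep '[{"translation":[-6,38,0],"roll":0,"gripper":30},{"translation":[-12,76,0],"roll":0,"gripper":30},{"translation":[-19,114,0],"roll":0,"gripper":30},{"translation":[-25,152,0],"roll":0,"gripper":30},{"translation":[-31,190,0],"roll":0,"gripper":30}]' |head -3
python3 -m creep '[{"translation":[-6,38,0],"roll":0,"gripper":30},{"translation":[-12,76,0],"roll":0,"gripper":30},{"translation":[-19,114,0],"roll":0,"gripper":30},{"translation":[-25,152,0],"roll":0,"gripper":30},{"translation":[-31,190,0],"roll":0,"gripper":30}]'|head -3
python3 -m creep '[{"translation":[-6,38,0],"roll":0,"gripper":30},{"translation":[-12,70,0],"roll":0,"gripper":30},{"translation":[-13,80,0],"roll":0,"gripper":30},{"translation":[-13,80,0],"roll":0,"gripper":30},{"translation":[-13,80,0],"roll":0,"gripper":30}]'
python3 - <<'E'
from m import *
im=viewer.camera("scene"); cv2.imwrite("pics/s3.png",cv2.resize(im[180:380,240:540],None,fx=2.6,fy=2.6))
for nm in ("top",):
  im=viewer.camera(nm); cv2.imwrite("pics/t3.png",im)
print(telemetry.get_obs()["position"])
E
```

```text
time: 5.02
position: [0.5204, -0.333, 0.123]
tool_rot: [0.011, 1.0, -0.001, 0.002]
ft_force: [0.4, 0.7, -1.7]
grip_width: 0.0446
grip_force: 40.0
time: 5.43
position: [0.5535, -0.1396, 0.1209]
tool_rot: [0.01, 1.0, 0.001, -0.001]
time: 5.85
position: [0.5879, 0.0498, 0.1208]
tool_rot: [0.009, 1.0, 0.0, -0.001]
time: 6.27
position: [0.6022, 0.1274, 0.1208]
tool_rot: [0.008, 1.0, -0.0, -0.001]
ft_force: [-0.1, -0.0, -1.7]
grip_width: 0.0449
grip_force: 40.0
[0.60248665 0.12583376 0.12107578]
```

View pics/s3.png

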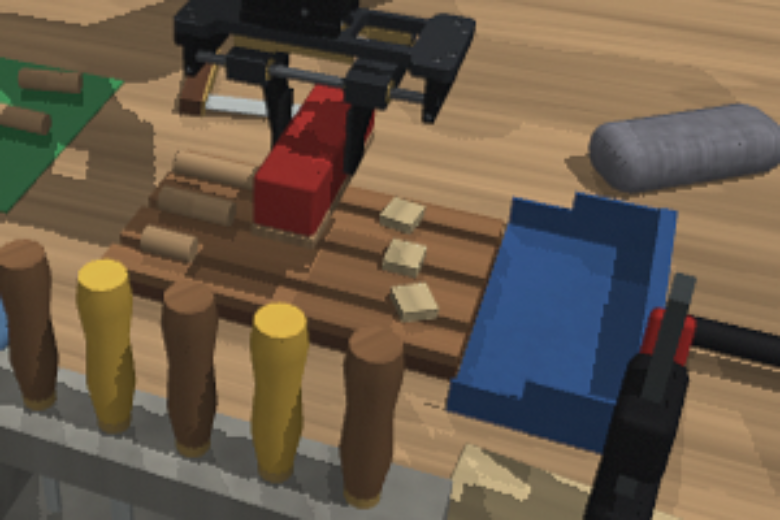

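The block hangs level over the middle of the rack, with the three offcuts ahead of it at crop pixels (403,214), (403,257) and (413,300). I lower it and sweep.

```bash

python3 -m creep '[{"translation":[0,0,20],"roll":0,"gripper":30},{"translation":[0,0,40],"roll":0,"gripper":30},{"translation":[0,0,52],"roll":0,"gripper":30},{"translation":[0,0,52],"roll":0,"gripper":30},{"translation":[0,0,52],"roll":0,"gripper":30}]'
python3 -m creep '[{"translation":[0,10,0],"roll":0,"gripper":30},{"translation":[0,20,0],"roll":0,"gripper":30},{"translation":[0,30,0],"roll":0,"gripper":30},{"translation":[0,40,0],"roll":0,"gripper":30},{"translation":[0,50,0],"roll":0,"gripper":30}]'
python3 -m creep '[{"translation":[0,10,0],"roll":0,"gripper":30},{"translation":[0,20,0],"roll":0,"gripper":30},{"translation":[0,30,0],"roll":0,"gripper":30},{"translation":[0,40,0],"roll":0,"gripper":30},{"translation":[0,50,0],"roll":0,"gripper":30}]'
python3 -m creep '[{"translation":[0,10,0],"roll":0,"gripper":30},{"translation":[0,20,0],"roll":0,"gripper":30},{"translation":[0,30,0],"roll":0,"gripper":30},{"translation":[0,38,0],"roll":0,"gripper":30},{"translation":[0,38,0],"roll":0,"gripper":30}]'
python3 - <<'E'
from m import *
im=viewer.camera("scene"); cv2.imwrite("pics/s4.png",cv2.resize(im[180:380,240:540],None,fx=2.6,fy=2.6))
E
```

```text
time: 6.78
position: [0.6028, 0.126, 0.069]
tool_rot: [0.01, 1.0, -0.0, -0.001]
ft_force: [0.0, 0.5, -2.0]
grip_width: 0.0444
grip_force: 40.0
time: 7.2
position: [0.6042, 0.179, 0.0702]
tool_rot: [0.009, 1.0, 0.0, 0.0]
ft_force: [0.6, 0.2, -1.7]
grip_width: 0.0444
grip_force: 40.0
time: 7.62
position: [0.6049, 0.2284, 0.0695]
tool_rot: [0.009, 1.0, -0.0, -0.0]
ft_force: [-0.6, -0.3, -1.2]
grip_width: 0.0447
grip_force: 40.0
time: 8.03
position: [0.6063, 0.2683, 0.072]
tool_rot: [0.009, 1.0, 0.001, 0.001]
ft_force: [-2.4, 1.1, 10.7]
grip_width: 0.0444
grip_force: 40.0
```

View pics/s4.png

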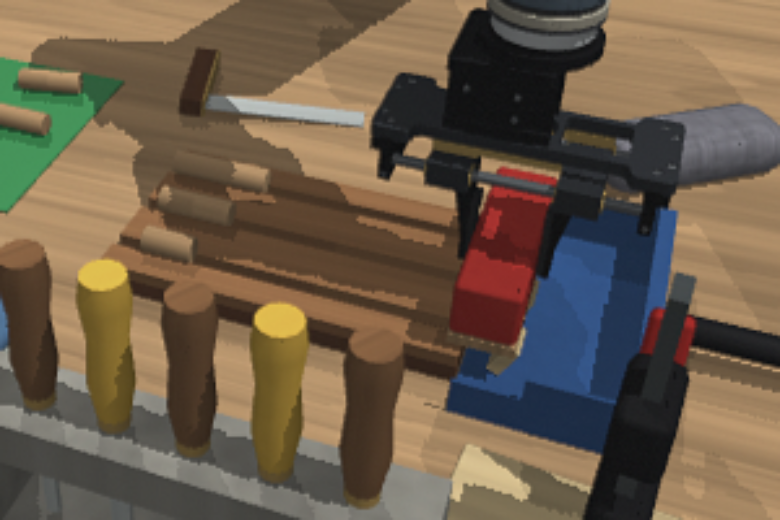

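One offcut seems to be wedged upright under the block's front end, at crop pixel (505,350), with 10.7 N upward. I lift straight up and look.

```bash

python3 -m creep '[{"translation":[0,0,-10],"roll":0,"gripper":30},{"translation":[0,0,-30],"roll":0,"gripper":30},{"translation":[0,-30,-50],"roll":0,"gripper":30},{"translation":[0,-70,-50],"roll":0,"gripper":30},{"translation":[0,-110,-50],"roll":0,"gripper":30}]'
python3 - <<'E'
from m import *
im=viewer.camera("scene"); a=cv2.resize(im[230:360,380:530],None,fx=3.5,fy=3.5)
t=viewer.camera("top"); b=cv2.resize(t[160:270,115:245],None,fx=4,fy=4)
h=455; cv2.imwrite("pics/s5.png",cv2.resize(np.hstack([cv2.resize(a,(525,h)),cv2.resize(b,(538,h))]),None,fx=.75,fy=.75))
E
```

```text
time: 8.5
position: [0.6048, 0.1556, 0.1214]
tool_rot: [0.008, 1.0, 0.0, 0.002]
ft_force: [0.2, 0.1, -1.8]
grip_width: 0.0447
grip_force: 40.0
```

View pics/s5.png

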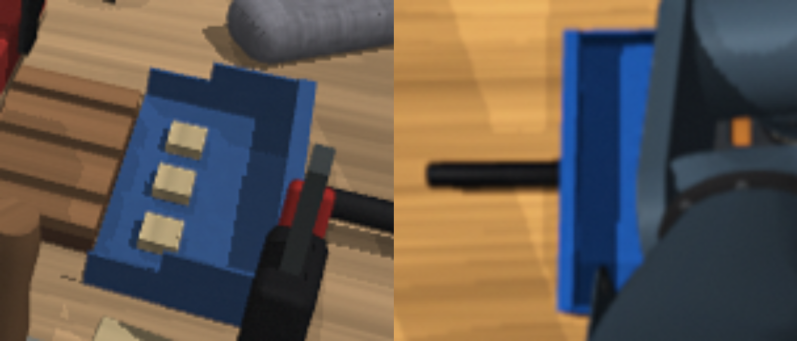

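All three offcuts lie flat in the pan, at left-crop pixels (187,138), (174,182) and (160,232). Now I take the block back.

```bash

python3 -m creep '[{"translation":[6,-37,0],"roll":0,"gripper":30},{"translation":[12,-74,0],"roll":0,"gripper":30},{"translation":[18,-111,0],"roll":0,"gripper":30},{"translation":[24,-148,0],"roll":0,"gripper":30},{"translation":[30,-185,0],"roll":0,"gripper":30}]'|head -2
python3 -m creep '[{"translation":[6,-37,0],"roll":0,"gripper":30},{"translation":[12,-74,0],"roll":0,"gripper":30},{"translation":[18,-111,0],"roll":0,"gripper":30},{"translation":[24,-148,0],"roll":0,"gripper":30},{"translation":[30,-185,0],"roll":0,"gripper":30}]'|head -2
python3 -m creep '[{"translation":[6,-37,0],"roll":0,"gripper":30},{"translation":[12,-74,0],"roll":0,"gripper":30},{"translation":[18,-111,0],"roll":0,"gripper":30},{"translation":[24,-148,0],"roll":0,"gripper":30},{"translation":[30,-185,0],"roll":0,"gripper":30}]'|head -2
python3 -m creep '[{"translation":[0,0,30],"roll":0,"gripper":30},{"translation":[0,0,55],"roll":0,"gripper":30},{"translation":[0,0,68],"roll":0,"gripper":30},{"translation":[0,0,72],"roll":0,"gripper":30},{"translation":[0,0,72],"roll":0,"gripper":30}]'
```

```text
time: 9.02
position: [0.57, -0.03, 0.1196]
time: 9.43
position: [0.5368, -0.2148, 0.1197]
time: 9.85
position: [0.5033, -0.3993, 0.1195]
time: 10.27
position: [0.5033, -0.3966, 0.0462]
tool_rot: [0.009, 1.0, 0.001, -0.001]
ft_force: [0.3, -0.8, -1.2]
grip_width: 0.0445
grip_force: 40.0
```

```bash

python3 -m creep '[{"translation":[0,0,2],"roll":0,"gripper":30},{"translation":[0,0,4],"roll":0,"gripper":30},{"translation":[0,0,4.5],"roll":0,"gripper":30},{"translation":[0,0,4.5],"roll":0,"gripper":30},{"translation":[0,0,4.5],"roll":0,"gripper":30}]'
python3 -m creep '[{"translation":[0,0,0],"roll":0,"gripper":45},{"translation":[0,0,0],"roll":0,"gripper":60},{"translation":[0,0,0],"roll":0,"gripper":75},{"translation":[0,0,0],"roll":0,"gripper":75},{"translation":[0,0,0],"roll":0,"gripper":75}]'
```

```text
time: 10.68
position: [0.5039, -0.398, 0.0439]
tool_rot: [0.009, 1.0, -0.0, 0.0]
ft_force: [0.6, 0.2, -1.6]
grip_width: 0.0449
grip_force: 40.0
time: 11.1
position: [0.5036, -0.3981, 0.0433]
tool_rot: [0.009, 1.0, -0.0, 0.0]
ft_force: [0.3, -0.3, -0.2]
grip_width: 0.0635
grip_force: 0.0
```

The block stands released. I lift, rotate the tool to straddle the pins, and re-measure the cleared rack.

```bash

python3 -m creep '[{"translation":[0,0,-35],"roll":0,"gripper":75},{"translation":[0,0,-75],"roll":0,"gripper":75},{"translation":[0,0,-80],"roll":7,"gripper":60},{"translation":[0,0,-80],"roll":14,"gripper":60},{"translation":[0,0,-80],"roll":21,"gripper":60}]' 15
python3 -m creep '[{"translation":[0,0,0],"roll":7,"gripper":60},{"translation":[0,0,0],"roll":14,"gripper":60},{"translation":[0,0,0],"roll":21,"gripper":60},{"translation":[0,0,0],"roll":28,"gripper":60},{"translation":[0,0,0],"roll":35,"gripper":60}]'|head -1
python3 -m creep '[{"translation":[0,0,0],"roll":7,"gripper":60},{"translation":[0,0,0],"roll":14,"gripper":60},{"translation":[0,0,0],"roll":21,"gripper":60},{"translation":[0,0,0],"roll":28,"gripper":60},{"translation":[0,0,0],"roll":35,"gripper":60}]'
cat >> m.py <<'E'
def go(x,y,z,ang):
    o=telemetry.get_obs(); M=R.from_quat(o["tool_rot"]).as_matrix(); d=M.T@(np.array([x,y,z])-1000*o["position"])
    a=np.degrees(np.arctan2(M[1,1],M[0,1])); print("t",round(o["time"],2),"pos",(1000*o["position"]).round(1),"tool y ang",a.round(2),"-> shift",d.round(1),"roll",((a-ang+180)%360-180).round(1),"q6",o["q"][5].round(2))
E
python3 - <<'E'
from m import *
im=viewer.camera("top"); cv2.imwrite("pics/t6.png",im)
for nm,box,lo,hi,z,a in [("pins",(385,205,54,85),(5,60,90),(28,255,255),.012,30),("samp",(285,184,47,62),(8,60,150),(28,178,255),.032,20),("groove",(224,184,66,62),(0,100,0),(14,255,110),.024,20)]:
    for b in seg(im,box,lo,hi,a): print(nm,*rect("top",b,z),b.mean(0).round(1))
print([(round(d["p"],2),[int(x) for x in d["bbox"]]) for d in viewer.recognise("top","block")[:2]])
go(589.6,-213.6,100,-12.9)
E
```

```text
time: 11.52
position: [0.504, -0.3986, 0.1248]
tool_rot: [0.194, 0.981, -0.001, 0.001]
ft_force: [0.0, -0.3, -0.1]
grip_width: 0.0633
grip_force: 0.0
time: 11.93
time: 12.35
position: [0.5034, -0.3979, 0.1231]
tool_rot: [0.722, 0.692, -0.0, 0.0]
ft_force: [-0.2, 0.0, -0.1]
grip_width: 0.0604
grip_force: 0.0
pins [ 505.2 -173.2] 37.0 18.7 88.4 [399.1 250. ]
pins [ 589.4 -213.6] 42.0 19.1 78.3 [414.4 214.9]
samp [547.3  32.3] 81.2 19.8 88.3 [312.9 234. ]
samp [598.2  31.4] 61.7 20.3 87.6 [312.7 212.9]
samp [651.7  30.3] 41.0 19.0 88.2 [312.6 191. ]
groove [548.4 168.4] 158.9 10.9 88.3 [256.5 235.6]
groove [600.3 167.7] 159.7 10.4 88.6 [256.5 214.3]
groove [652.3 167.1] 160.5 10.8 88.8 [256.5 193.2]
[(0.76, [481, 218, 25, 23])]
t 12.45 pos [ 503.5 -397.9  123.1] tool y ang -2.04 -> shift [187.3  79.5  23.1] roll 10.9 q6 -0.81
```

```bash

python3 -m creep '[{"translation":[38,16,0],"roll":5,"gripper":60},{"translation":[76,32,0],"roll":11,"gripper":60},{"translation":[114,48,10],"roll":11,"gripper":60},{"translation":[152,64,20],"roll":11,"gripper":60},{"translation":[187,79,23],"roll":11,"gripper":60}]'
python3 -m creep '[{"translation":[0,0,20],"roll":0,"gripper":60},{"translation":[0,0,20],"roll":0,"gripper":50},{"translation":[0,0,20],"roll":0,"gripper":50}]' |head -1
python3 - <<'E'
from m import *
go(589.5,-213.6,26,-12.3)
E
```

```text
time: 12.87
position: [0.5889, -0.2119, 0.099]
tool_rot: [0.782, 0.623, -0.0, -0.001]
ft_force: [0.1, -0.7, 1.0]
grip_width: 0.0597
grip_force: 0.0
time: 13.12
t 13.12 pos [ 588.5 -213.2   79.3] tool y ang -12.86 -> shift [-0.2  1.2 53.3] roll -0.6 q6 -0.3
```

```bash

python3 -m creep '[{"translation":[0,1,25],"roll":0,"gripper":50},{"translation":[0,1,42],"roll":0,"gripper":50},{"translation":[0,1,53],"roll":0,"gripper":50},{"translation":[0,1,53],"roll":0,"gripper":50},{"translation":[0,1,53],"roll":0,"gripper":40}]' 10
python3 -m creep '[{"translation":[0,0,0],"roll":0,"gripper":30},{"translation":[0,0,0],"roll":0,"gripper":22},{"translation":[0,0,0],"roll":0,"gripper":10},{"translation":[0,0,0],"roll":0,"gripper":10},{"translation":[0,0,0],"roll":0,"gripper":10}]' 10
python3 -m creep '[{"translation":[0,0,0],"roll":0,"gripper":10},{"translation":[0,0,0],"roll":0,"gripper":10},{"translation":[0,0,-20],"roll":0,"gripper":10},{"translation":[0,0,-50],"roll":0,"gripper":10},{"translation":[0,0,-60],"roll":0,"gripper":10}]' 10
python3 - <<'E'
from m import *
go(652,140,86,-1.2)
E
```

```text
time: 13.53
position: [0.5898, -0.2153, 0.0272]
tool_rot: [0.783, 0.622, -0.0, -0.0]
ft_force: [0.5, -0.4, 0.9]
grip_width: 0.0478
grip_force: 0.0
time: 13.95
position: [0.5904, -0.2142, 0.0277]
tool_rot: [0.783, 0.622, 0.0, 0.001]
ft_force: [0.4, -0.8, 1.9]
grip_width: 0.0196
grip_force: 10.0
time: 14.37
position: [0.5917, -0.2148, 0.0899]
tool_rot: [0.783, 0.622, 0.001, 0.002]
ft_force: [0.3, -0.0, 0.4]
grip_width: 0.0193
grip_force: 10.0
t 14.37 pos [ 591.7 -214.8   89.9] tool y ang -13.04 -> shift [359.2 -21.3   3.3] roll -11.8 q6 -0.3
```

```bash

python3 -m creep '[{"translation":[36,-2,0],"roll":0,"gripper":10},{"translation":[72,-4,0],"roll":0,"gripper":10},{"translation":[108,-6,0],"roll":0,"gripper":10},{"translation":[144,-8,0],"roll":0,"gripper":10},{"translation":[180,-11,0],"roll":0,"gripper":10}]' |head -2
python3 -m creep '[{"translation":[36,-2,0],"roll":-4,"gripper":10},{"translation":[72,-4,0],"roll":-8,"gripper":10},{"translation":[108,-6,0],"roll":-12,"gripper":10},{"translation":[144,-8,0],"roll":-12,"gripper":10},{"translation":[179,-10,0],"roll":-12,"gripper":10}]' |head -2
python3 -m creep '[{"translation":[0,0,10],"roll":0,"gripper":10},{"translation":[0,0,10],"roll":0,"gripper":10},{"translation":[0,0,10],"roll":0,"gripper":10}]'
python3 - <<'E'
from m import *
im=viewer.camera("scene"); cv2.imwrite("pics/s7.png",cv2.resize(im[200:340,250:450],None,fx=4,fy=4))
go(652,140,46,-1.2)
E
```

```text
time: 14.78
position: [0.6201, -0.0347, 0.0868]
time: 15.2
position: [0.6505, 0.1424, 0.0866]
time: 15.45
position: [0.6496, 0.1403, 0.0759]
tool_rot: [0.713, 0.701, -0.001, -0.001]
ft_force: [0.7, -0.9, 0.0]
grip_width: 0.0197
grip_force: 10.0
t 15.5 pos [650.  139.5  76.4] tool y ang -1.08 -> shift [ 0.6  2.  30.4] roll 0.1 q6 0.06
```

View pics/s7.png

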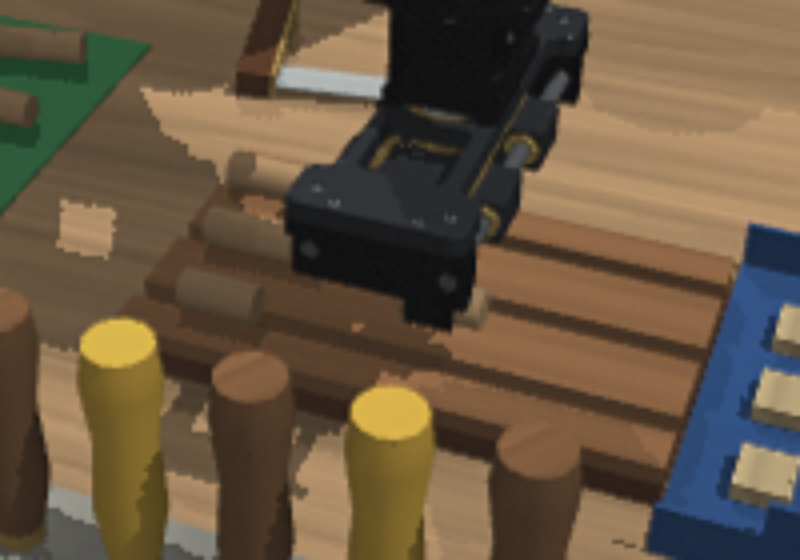

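The short pin is held above the near groove, with its end at crop pixel (478,308) and the path down clear. I lower it.

```bash

python3 -m creep '[{"translation":[0,2,10],"roll":0,"gripper":10},{"translation":[0,2,20],"roll":0,"gripper":10},{"translation":[0,2,26],"roll":0,"gripper":10},{"translation":[0,2,29],"roll":0,"gripper":10},{"translation":[0,2,29],"roll":0,"gripper":10}]'
python3 -m creep '[{"translation":[0,0,0.5],"roll":0,"gripper":10},{"translation":[0,0,0.5],"roll":0,"gripper":10},{"translation":[0,0,0.5],"roll":0,"gripper":10}]'
python3 - <<'E'
from m import *
go(652,140,46,-1.2)
E
```

```text
time: 15.92
position: [0.6519, 0.1392, 0.0474]
tool_rot: [0.714, 0.7, -0.001, -0.001]
ft_force: [-1.1, -1.6, 1.8]
grip_width: 0.0194
grip_force: 10.0
time: 16.17
position: [0.6521, 0.1398, 0.0474]
tool_rot: [0.714, 0.701, -0.001, -0.0]
ft_force: [-3.3, -1.5, 1.0]
grip_width: 0.0198
grip_force: 10.0
t 16.17 pos [652.1 139.8  47.4] tool y ang -1.06 -> shift [ 0.2 -0.1  1.4] roll 0.1 q6 0.06
```

```bash

python3 -m creep '[{"translation":[0,0,0],"roll":0,"gripper":22},{"translation":[0,0,0],"roll":0,"gripper":25},{"translation":[0,0,0],"roll":0,"gripper":30},{"translation":[0,0,0],"roll":0,"gripper":36},{"translation":[0,0,0],"roll":0,"gripper":36}]'
python3 -m creep '[{"translation":[0,0,-20],"roll":0,"gripper":36},{"translation":[0,0,-50],"roll":0,"gripper":36},{"translation":[0,0,-60],"roll":0,"gripper":36},{"translation":[0,0,-60],"roll":0,"gripper":50},{"translation":[0,0,-60],"roll":0,"gripper":50}]'
python3 - <<'E'
from m import *
go(433.3,-190.7,90,10.6)
E
```

```text
time: 16.58
position: [0.653, 0.1407, 0.0475]
tool_rot: [0.714, 0.701, 0.0, 0.0]
ft_force: [0.7, 0.3, 0.5]
grip_width: 0.0336
grip_force: 0.0
time: 17.0
position: [0.6531, 0.1404, 0.108]
tool_rot: [0.714, 0.701, 0.001, 0.001]
ft_force: [0.0, -0.5, -0.8]
grip_width: 0.0431
grip_force: 0.0
t 17.0 pos [653.1 140.4 108. ] tool y ang -1.05 -> shift [-335.1 -213.7   17.6] roll -11.6 q6 0.06
```

```bash

python3 -m creep '[{"translation":[-33,-21,0],"roll":0,"gripper":50},{"translation":[-66,-42,0],"roll":0,"gripper":50},{"translation":[-99,-64,0],"roll":0,"gripper":50},{"translation":[-132,-85,0],"roll":0,"gripper":50},{"translation":[-167,-107,0],"roll":0,"gripper":50}]' |head -2
python3 -m creep '[{"translation":[-33,-21,0],"roll":-4,"gripper":50},{"translation":[-66,-42,5],"roll":-8,"gripper":50},{"translation":[-99,-64,10],"roll":-11.6,"gripper":50},{"translation":[-132,-85,14],"roll":-11.6,"gripper":50},{"translation":[-168,-107,17],"roll":-11.6,"gripper":50}]' |head -2
python3 -m creep '[{"translation":[0,0,20],"roll":0,"gripper":50},{"translation":[0,0,20],"roll":0,"gripper":50},{"translation":[0,0,20],"roll":0,"gripper":50}]' |head -2
python3 - <<'E'
from m import *
im=viewer.camera("top"); cv2.imwrite("pics/t8.png",im)
for nm,box,lo,hi,z,a in [("rack",(224,184,110,62),(8,60,150),(28,178,255),.032,20)]:
    for b in seg(im,box,lo,hi,a): print(nm,*rect("top",b,z),b.mean(0).round(1))
go(433.3,-190.7,26,10.6)
E
```

```text
time: 17.42
position: [0.5404, -0.0251, 0.106]
time: 17.83
position: [0.4306, -0.1903, 0.0891]
time: 18.08
position: [0.4313, -0.1894, 0.0691]
rack [546.3  32.2] 81.2 20.9 89.0 [312.9 234.4]
rack [597.7  31.3] 61.8 21.8 88.2 [312.8 213.1]
rack [653.4 142.9] 41.8 18.5 87.1 [266.  191.7]
rack [651.4  30.3] 41.0 18.4 88.2 [312.6 191.1]
t 18.13 pos [ 432.3 -189.1   69.8] tool y ang 10.56 -> shift [-1.9  0.8 43.8] roll -0.0 q6 -0.83
```

The short pin lies in its groove, in line with its sample. I pick up the medium pin.

```bash

python3 -m creep '[{"translation":[-2,1,22],"roll":0,"gripper":50},{"translation":[-2,1,37],"roll":0,"gripper":50},{"translation":[-2,1,44],"roll":0,"gripper":50},{"translation":[-2,1,44],"roll":0,"gripper":50},{"translation":[-2,1,44],"roll":0,"gripper":40}]' 10 | head -2
python3 -m creep '[{"translation":[0,0,0],"roll":0,"gripper":30},{"translation":[0,0,0],"roll":0,"gripper":22},{"translation":[0,0,0],"roll":0,"gripper":10},{"translation":[0,0,0],"roll":0,"gripper":10},{"translation":[0,0,0],"roll":0,"gripper":10}]' 10
python3 -m creep '[{"translation":[0,0,0],"roll":0,"gripper":10},{"translation":[0,0,0],"roll":0,"gripper":10},{"translation":[0,0,-20],"roll":0,"gripper":10},{"translation":[0,0,-50],"roll":0,"gripper":10},{"translation":[0,0,-70],"roll":0,"gripper":10}]' 10
python3 - <<'E'
from m import *
go(600.5,140,90,-1.2)
E
```

```text
time: 18.55
position: [0.4346, -0.1908, 0.0268]
time: 18.97
position: [0.4344, -0.1921, 0.027]
tool_rot: [0.639, 0.769, 0.0, 0.0]
ft_force: [-0.1, 0.1, 1.6]
grip_width: 0.0193
grip_force: 10.0
time: 19.38
position: [0.4341, -0.1919, 0.0977]
tool_rot: [0.639, 0.769, -0.0, -0.0]
ft_force: [0.3, -0.1, -0.6]
grip_width: 0.0196
grip_force: 10.0
t 19.38 pos [ 434.1 -191.9   97.7] tool y ang 10.54 -> shift [295.9 224.3   7.7] roll 11.7 q6 -0.84
```

```bash

python3 -m creep '[{"translation":[30,22,0],"roll":0,"gripper":10},{"translation":[60,45,0],"roll":0,"gripper":10},{"translation":[90,67,0],"roll":0,"gripper":10},{"translation":[120,90,0],"roll":0,"gripper":10},{"translation":[148,112,0],"roll":0,"gripper":10}]' |head -2
python3 -m creep '[{"translation":[30,22,0],"roll":4,"gripper":10},{"translation":[60,45,0],"roll":8,"gripper":10},{"translation":[90,67,0],"roll":11.7,"gripper":10},{"translation":[120,90,0],"roll":11.7,"gripper":10},{"translation":[148,112,8],"roll":11.7,"gripper":10}]' |head -2
python3 -m creep '[{"translation":[0,0,10],"roll":0,"gripper":10},{"translation":[0,0,10],"roll":0,"gripper":10},{"translation":[0,0,10],"roll":0,"gripper":10}]'
python3 - <<'E'
from m import *
go(600.5,140,46.5,-1.2)
E
```

```text
time: 19.8
position: [0.5175, -0.0242, 0.0966]
time: 20.22
position: [0.6016, 0.1422, 0.0896]
time: 20.47
position: [0.5986, 0.1398, 0.0774]
tool_rot: [0.714, 0.7, -0.002, -0.001]
ft_force: [-0.3, -0.3, 0.1]
grip_width: 0.0195
grip_force: 10.0
t 20.47 pos [598.6 139.8  77.4] tool y ang -1.11 -> shift [ 0.2  2.  30.9] roll 0.1 q6 0.07
```

```bash

python3 -m creep '[{"translation":[0,1,10],"roll":0,"gripper":10},{"translation":[0,1,20],"roll":0,"gripper":10},{"translation":[0,1,26],"roll":0,"gripper":10},{"translation":[0,1,30],"roll":0,"gripper":10},{"translation":[0,1,30],"roll":0,"gripper":10}]'
python3 -m creep '[{"translation":[0,0,0],"roll":0,"gripper":10},{"translation":[0,0,0],"roll":0,"gripper":10},{"translation":[0,0,0],"roll":0,"gripper":10}]'
```

```text
time: 20.88
position: [0.6004, 0.1392, 0.0475]
tool_rot: [0.715, 0.7, -0.001, -0.001]
ft_force: [-1.4, 0.7, 0.2]
grip_width: 0.0195
grip_force: 10.0
time: 21.13
position: [0.6016, 0.14, 0.0489]
tool_rot: [0.714, 0.7, 0.0, 0.0]
ft_force: [-0.3, 0.4, -1.0]
grip_width: 0.0197
grip_force: 10.0
```

```bash

python3 -m creep '[{"translation":[0,-0.5,1],"roll":0,"gripper":10},{"translation":[0,-0.5,1.5],"roll":0,"gripper":10},{"translation":[0,-0.5,1.5],"roll":0,"gripper":10},{"translation":[0,-0.5,1.5],"roll":0,"gripper":10}]'
python3 -m creep '[{"translation":[0,0,0],"roll":0,"gripper":22},{"translation":[0,0,0],"roll":0,"gripper":25},{"translation":[0,0,0],"roll":0,"gripper":30},{"translation":[0,0,0],"roll":0,"gripper":36},{"translation":[0,0,0],"roll":0,"gripper":36}]'
python3 -m creep '[{"translation":[0,0,-20],"roll":0,"gripper":36},{"translation":[0,0,-50],"roll":0,"gripper":36},{"translation":[0,0,-60],"roll":0,"gripper":36},{"translation":[0,0,-60],"roll":0,"gripper":50},{"translation":[0,0,-60],"roll":0,"gripper":50}]' | head -2
python3 - <<'E'
from m import *
go(504.8,-195.9,90,-1.6)
E
```

```text
time: 21.47
position: [0.601, 0.1401, 0.0475]
tool_rot: [0.714, 0.7, 0.0, 0.0]
ft_force: [-0.8, -1.0, 2.6]
grip_width: 0.0196
grip_force: 10.0
time: 21.88
position: [0.6007, 0.1401, 0.0469]
tool_rot: [0.714, 0.7, -0.0, -0.0]
ft_force: [0.9, 0.5, -1.4]
grip_width: 0.0332
grip_force: 0.0
time: 22.3
position: [0.601, 0.1401, 0.1074]
t 22.3 pos [601.  140.1 107.4] tool y ang -1.15 -> shift [-337.8  -89.5   17.3] roll 0.4 q6 0.07
```

```bash

python3 -m creep '[{"translation":[-34,-9,0],"roll":0,"gripper":50},{"translation":[-68,-18,0],"roll":0,"gripper":50},{"translation":[-102,-27,0],"roll":0,"gripper":50},{"translation":[-136,-36,0],"roll":0,"gripper":50},{"translation":[-169,-45,0],"roll":0,"gripper":50}]' |head -2
python3 -m creep '[{"translation":[-34,-9,0],"roll":0,"gripper":50},{"translation":[-68,-18,5],"roll":0,"gripper":50},{"translation":[-102,-27,10],"roll":0,"gripper":50},{"translation":[-136,-36,14],"roll":0.4,"gripper":50},{"translation":[-169,-45,17],"roll":0.4,"gripper":50}]' |head -2
python3 -m creep '[{"translation":[0,0,20],"roll":0,"gripper":50},{"translation":[0,0,20],"roll":0,"gripper":50},{"translation":[0,0,20],"roll":0,"gripper":50}]' |head -2
python3 - <<'E'
from m import *
im=viewer.camera("top"); cv2.imwrite("pics/t9.png",im)
for b in seg(im,(224,184,110,62),(8,60,150),(28,178,255),20): print(*rect("top",b,.032),b.mean(0).round(1))
go(504.8,-195.9,26,-1.6)
E
```

```text
time: 22.72
position: [0.5506, -0.0291, 0.1054]
time: 23.13
position: [0.5022, -0.197, 0.0882]
time: 23.38
position: [0.5021, -0.1952, 0.0682]
[547.4  65.7] 19.2 14.3 178.7 [298.9 234.4]
[600.3 143.8] 61.6 20.7 89.2 [265.9 213.4]
[598.1  42.4] 39.6 21.8 88.2 [308.1 213.1]
[653.3 142.2] 42.5 21.3 92.0 [266.3 191.8]
[651.7  30.3] 41.0 19.0 88.2 [312.6 191. ]
t 23.43 pos [ 502.9 -194.9   69. ] tool y ang -1.54 -> shift [-1.1  2.  43. ] roll 0.1 q6 -0.55
```

The medium pin is in its groove, within about 0.5 mm of the groove line. Now the long pin.

```bash

python3 -m creep '[{"translation":[-1,1,22],"roll":0,"gripper":50},{"translation":[-1,1,36],"roll":0,"gripper":50},{"translation":[-1,1,43],"roll":0,"gripper":50},{"translation":[-1,1,43],"roll":0,"gripper":50},{"translation":[-1,1,43],"roll":0,"gripper":40}]' 10 | head -2
python3 -m creep '[{"translation":[0,0,0],"roll":0,"gripper":30},{"translation":[0,0,0],"roll":0,"gripper":22},{"translation":[0,0,0],"roll":0,"gripper":10},{"translation":[0,0,0],"roll":0,"gripper":10},{"translation":[0,0,0],"roll":0,"gripper":10}]' 10
python3 -m creep '[{"translation":[0,0,0],"roll":0,"gripper":10},{"translation":[0,0,0],"roll":0,"gripper":10},{"translation":[0,0,-20],"roll":0,"gripper":10},{"translation":[0,0,-50],"roll":0,"gripper":10},{"translation":[0,0,-70],"roll":0,"gripper":10}]' 10
python3 - <<'E'
from m import *
go(548.8,140,90,-1.2)
E
```

```text
time: 23.85
position: [0.5052, -0.1961, 0.0273]
time: 24.27
position: [0.5052, -0.1972, 0.0275]
tool_rot: [0.717, 0.697, 0.0, 0.0]
ft_force: [0.5, 0.0, 2.0]
grip_width: 0.0195
grip_force: 10.0
time: 24.68
position: [0.505, -0.1972, 0.0982]
tool_rot: [0.717, 0.697, -0.0, -0.0]
ft_force: [0.1, -1.2, -0.2]
grip_width: 0.0193
grip_force: 10.0
t 24.68 pos [ 505.  -197.2   98.2] tool y ang -1.56 -> shift [338.2  34.6   8.2] roll -0.4 q6 -0.55
```

```bash

python3 -m creep '[{"translation":[34,3,0],"roll":0,"gripper":10},{"translation":[68,7,0],"roll":0,"gripper":10},{"translation":[102,10,0],"roll":0,"gripper":10},{"translation":[136,14,0],"roll":0,"gripper":10},{"translation":[169,17,0],"roll":0,"gripper":10}]' |head -2
python3 -m creep '[{"translation":[34,3,0],"roll":0,"gripper":10},{"translation":[68,7,0],"roll":0,"gripper":10},{"translation":[102,10,0],"roll":0,"gripper":10},{"translation":[136,14,0],"roll":-0.4,"gripper":10},{"translation":[169,17,8],"roll":-0.4,"gripper":10}]' |head -2
python3 -m creep '[{"translation":[0,0,10],"roll":0,"gripper":10},{"translation":[0,0,20],"roll":0,"gripper":10},{"translation":[0,0,30],"roll":0,"gripper":10},{"translation":[0,0,30],"roll":0,"gripper":10},{"translation":[0,0,30],"roll":0,"gripper":10}]'
python3 - <<'E'
from m import *
go(548.8,140,46.8,-1.2)
E
```

```text
time: 25.1
position: [0.5265, -0.0272, 0.0971]
time: 25.52
position: [0.5491, 0.1417, 0.09]
time: 25.93
position: [0.5474, 0.1384, 0.058]
tool_rot: [0.715, 0.699, -0.001, -0.001]
ft_force: [-0.3, 0.4, -0.4]
grip_width: 0.0197
grip_force: 10.0
t 25.93 pos [547.4 138.4  58. ] tool y ang -1.27 -> shift [ 1.6  1.4 11.2] roll -0.1 q6 0.07
```

```bash

python3 -m creep '[{"translation":[0,0.5,4],"roll":0,"gripper":10},{"translation":[0,0.5,8],"roll":0,"gripper":10},{"translation":[0,0.5,10],"roll":0,"gripper":10},{"translation":[0,0.5,10],"roll":0,"gripper":10},{"translation":[0,0.5,10],"roll":0,"gripper":10}]'
```

```text
time: 26.35
position: [0.5487, 0.1397, 0.0491]
tool_rot: [0.714, 0.7, -0.0, -0.0]
ft_force: [-0.7, -1.1, 0.1]
grip_width: 0.0197
grip_force: 10.0
```

```bash

python3 -m creep '[{"translation":[0,0,1],"roll":0,"gripper":10},{"translation":[0,0,1.7],"roll":0,"gripper":10},{"translation":[0,0,1.7],"roll":0,"gripper":10},{"translation":[0,0,1.7],"roll":0,"gripper":10}]'
python3 -m creep '[{"translation":[0,0,0],"roll":0,"gripper":22},{"translation":[0,0,0],"roll":0,"gripper":25},{"translation":[0,0,0],"roll":0,"gripper":30},{"translation":[0,0,0],"roll":0,"gripper":36},{"translation":[0,0,0],"roll":0,"gripper":36}]'
python3 -m creep '[{"translation":[0,0,-20],"roll":0,"gripper":36},{"translation":[0,0,-50],"roll":0,"gripper":36},{"translation":[0,0,-90],"roll":0,"gripper":36},{"translation":[-34,0,-90],"roll":0,"gripper":36},{"translation":[-70,0,-90],"roll":0,"gripper":36}]' | head -2
python3 -m creep '[{"translation":[-200,-10,0],"roll":0,"gripper":36},{"translation":[-200,-10,0],"roll":0,"gripper":36},{"translation":[-200,-10,0],"roll":0,"gripper":36},{"translation":[-200,-10,0],"roll":0,"gripper":36},{"translation":[-200,-10,0],"roll":0,"gripper":36}]' | head -2
python3 - <<'E'
from m import *
im=viewer.camera("top"); s=viewer.camera("scene")
for b in seg(im,(224,184,110,62),(8,60,150),(28,178,255),20): print(*rect("top",b,.032),b.mean(0).round(1))
a=cv2.resize(im[155:290,120:520],None,fx=2,fy=2); b=cv2.resize(s[160:360,120:520],(800,330)); 
cv2.imwrite("pics/f.png",np.vstack([a,cv2.resize(b,(800,320))])); print(telemetry.get_obs()["time"])
E
```

```text
time: 26.68
position: [0.5489, 0.1398, 0.0481]
tool_rot: [0.714, 0.7, 0.0, 0.0]
ft_force: [-0.9, -0.3, 4.3]
grip_width: 0.0197
grip_force: 10.0
time: 27.1
position: [0.5485, 0.1399, 0.0472]
tool_rot: [0.714, 0.7, -0.0, -0.0]
ft_force: [-0.4, -0.0, -0.4]
grip_width: 0.0333
grip_force: 0.0
time: 27.52
position: [0.5492, 0.0708, 0.1401]
time: 27.93
position: [0.5329, -0.1328, 0.1374]
[546.4 156.1] 107.6 30.9 96.7 [261.2 235.9]
[546.2  32. ] 81.8 21.3 88.9 [313.  234.5]
[600.2 143.6] 62.1 21.3 88.2 [266.  213.5]
[597.7  31.3] 61.8 21.8 88.2 [312.8 213.1]
[651.9 142.5] 42.4 22.1 88.2 [266.1 192.4]
[651.  30.] 41.1 20.7 90.9 [312.7 191.3]
28.0333
```

View pics/f.png

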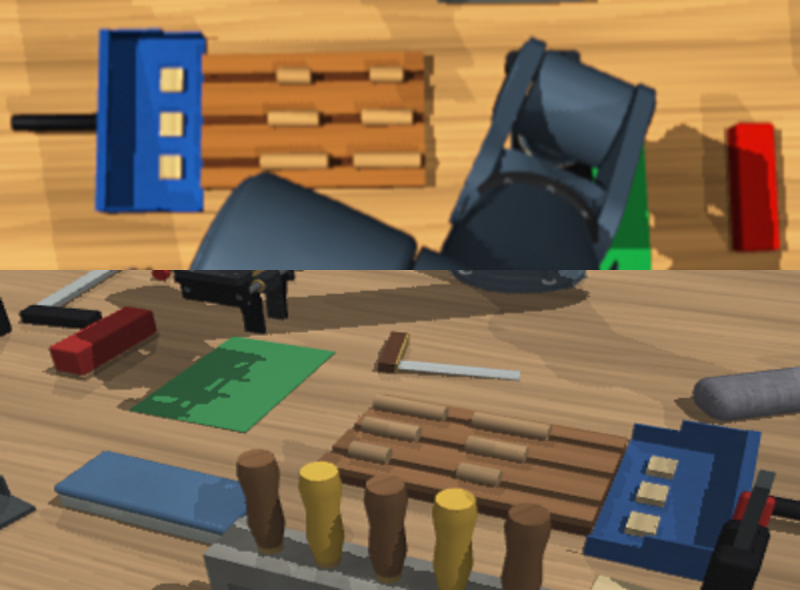

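All three pins lie in line with the samples of their length: crop pixels (293,75) short, (293,118) medium and (293,160) long. The offcuts are in the pan and the block stands upright. Handing in.

```bash
python3 -c "
from rig import hand_in
print(hand_in())"
```

```text
the job is handed in; nothing more can be done
None
```

I swept the offcuts into the dustpan, stood the block back on its sole, laid the three pins in their matching grooves, and handed the job in at about 28 s of the 72 s allowed; no verdict came back.

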